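# Make up a glazing kit and a throwing kit in the pottery studio

## Robot

A 6-joint arm with a two-finger parallel gripper is mounted at the origin on the work surface. World frame = base frame: x ahead of the robot, y to its left, z up, the work surface at z = 0. Lengths are in m, angles in degrees, forces in N, time in s.
With the tool pointing down it reaches from about 0.25 to 0.725 m from the base axis. Payload 9.7 kg.
Tool frame: the origin (TCP) lies midway between the tips of the shut fingers; the grasp point (between the pads) lies 19 mm behind it; z points along the fingers, y is the line along which they close (so a half turn about z gives the same grasp; the last joint's range is limited). The gripper opens to 85 mm and grips with 20 to 120 N. Pads are 22 mm wide; open, the fingers measure 114 mm over their backs; the gripper's body (76 mm by 85 mm) begins 54 mm behind the grasp point. The pads swing forward as they close: fully open they stand 13 mm farther back than shut.
Start: joints at [63.598, 4.979, 10.078, 95.1, 0, 90], TCP at [0.245, 0.493, 0.231] pointing down, gripper open.
Joint ranges: [-179.16, 179.16], [-48.56, 103.87], [-65.8, 70.77], [-126.05, 130.52], [-82.76, 87.17], [-180, 180]. Speed limits (degrees/s): [127.2, 127.2, 147.25, 180, 180, 180].

## Interface

Orientations are given as [roll, pitch, yaw] about the fixed x, y, z axes, in that order (R = Rz(yaw) Ry(pitch) Rx(roll)).
In Python, from workcell import * gives the robot as it stands.
- The arm moves only by the tool servo_tool, never from a script. Its argument "moves" is a list of rows, each a list of 4 numbers: the shift along the world's x, y, z in shares of 60 cm (1.0 is 60 cm), then the turn about the world's z in fractions of the full range, 1 being pi/2 rad. A call has 1 to 20 rows; each row is the pose to reach, as a shift and turn from the pose commanded when the call began; what a row does not reach only later rows make up. A row lasts 1/12 s, in which the tool goes at most 41.7 mm and 7.16 degrees, less where a joint would pass 70% of its speed; a pose out of reach is approached as far as the arm can. No shift or turn number may pass 1 either way. A call with a gripper value outside its range is refused whole. "claw" is the closure, from 0 (fully open) to 1 (shut), set as the call begins (left out, the last holds). The fingers move at their own pace and stop on an object; "force" is the grip in N (left out, the last holds). Time passes only in rows, so rows that repeat a pose let the fingers close. It gives the time, the measured TCP pose, the force, the opening and the grip force at its end, in the units of the state.
- get_obs(): the state, without advancing time (a new reading comes with each control period).
- camera(name): name is "scene" or "top" or "wrist"; returns the picture (480x640x3 uint8, red, green, blue); there is no depth.
- get_calibration(name): a dict with "fx", "fy", "cx", "cy" (pixels), "rvec" (rotation vector, rad) and "tvec" (3), from world to camera coordinates, as OpenCV has them; the wrist camera has in their place "tool_from_camera" (4x4, takes a point from camera to tool coordinates, whose origin is the TCP and whose axes are the flange's). Camera axes: x right, y down, z forward; pixel columns grow to the right and rows downward; lengths in m; the calibration is good to about 2 mm. A picture is of the moment at which its call begins: read the wrist's pose just before it. get_calibration takes no time and is no camera call.
- job_done(): hands the job in; it is judged then, once.
The state is a dict: "time": time; "q": joint angles; "qd": joint speeds; "joint_efforts": joint torques, N m; "ee_pos": TCP position; "tcp_rot": TCP orientation; "wrist_force": force on the tool from outside, world axes, zero at the start; "torque": the same for the moment, N m; "opening": finger opening in m; "grasp_force": force on a finger pad.
Only numpy, scipy, OpenCV 4.12 (cv2) and the standard library are available. Lean on these libraries where they do the work, as an engineer would, in place of code of your own. Each camera call takes 0.05 s, during which the arm holds its last target. There are 200 camera calls.

## Task

Make up two kits for the pottery class. Glazing kit: stand the largest glaze jar in the large bay of the rectangular tray and the smallest glaze jar in its small bay. Throwing kit: put the clay beaker, the wooden stamp (both standing upright) and the wooden rib (lying flat) side by side on the floor of the round tray, nothing stacked or resting on the rim; set everything down without dropping it, and leave the middle-sized jar, the brush pot and the bowl where they are.

Things in the scene. Friction and masses are not known exactly. Their poses are not given: they have to be found in the camera images.
- bay_tray: Plywood kit tray with two unequal bays, fixed. Outside 96 mm along its x, 172 mm along its y; walls 6 mm thick, rims 18 mm and bay floors 6 mm above the table. Origin: centre of its underside. Large bay: 84 x 84 mm inside, centre at x 0, y -38 mm in the tray's frame. Small bay: 84 mm along x, 70 mm along y inside, centre at x 0, y +45 mm.
- round_tray: Round wooden kit tray, fixed to the table: 232 mm outside diameter, one undivided flat floor of 220 mm diameter 6 mm above the table, rim 6 mm thick and 14 mm above the table. Origin: centre of its underside, on the table.
- large_jar: The largest of three closed round glaze jars (all maroon plastic with a white screw lid, straight-sided): 64 mm diameter, 75 mm high, the lid (62 mm) its top 14 mm, a narrow neck groove (54 mm, 4 mm high) right below it; about 0.26 kg. Loose. Origin at the centre of its underside, z up.
- middle_jar: The middle-sized of the three glaze jars: 50 mm diameter, 58 mm high. Belongs to no kit, stays where it is. Loose. Origin at the centre of its underside, z up.
- small_jar: The smallest of the three glaze jars: 36 mm diameter, 40 mm high, the lid (34 mm) its top 14 mm, neck groove (26 mm, 4 mm high) right below it; about 0.07 kg. Loose. Origin at the centre of its underside, z up.
- beaker: Open, empty, straight-sided beaker of pale fired clay: 58 mm outside diameter, 60 mm high, wall 4 mm; about 0.11 kg. Loose. Origin at the centre of its underside, z up.
- rib: Flat potter's rib of pale wood with round ends, lying flat: 80 mm long along its own x, 36 mm wide along its own y, 12 mm thick, with a dark dot near one end (+x); about 0.03 kg. Loose. Origin at the centre of its underside, z up.
- stamp: Turned wooden clay stamp standing upright, like a small spool: foot 36 mm diameter and 14 mm high, waist 20 mm, cylindrical head 36 mm diameter from 35 mm up to its flat top at 58 mm; about 0.05 kg. Loose. Origin at the centre of its underside, z up.
- brush_pot: Bystander: terracotta pot, 84 mm diameter, 100 mm high, with paint brushes standing in it up to 220 mm. Leave alone. Loose. Origin at the centre of its underside, z up.
- bowl: Bystander: mauve open bowl, 100 mm diameter, 45 mm high, beyond the trays. Leave alone. Loose. Origin at the centre of its underside, z up.
Mind the look-alikes: they are no part of the job. Of the things shaped like the rib, the wood one is meant.

How it is judged (in metres and radians):
At the end, for the whole second after the job is handed in: Largest jar on the large bay's floor, smallest on the small bay's; beaker, stamp and rib on the round tray's floor inside its rim. All five: underside within 4 mm of the tray floor, tilt under 0.1 rad, slower than 20 mm/s. Middle jar upright, moved under 30 mm (y of large_jar in the frame of bay_tray between -0.054 and -0.022 m and x of large_jar in the frame of bay_tray between -0.027 and 0.027 m and z of large_jar in the frame of bay_tray between 0.002 and 0.01 m and linear speed of each of large_jar, small_jar, beaker, rib, stamp below 0.02 m/s and angular speed of each of large_jar, small_jar, beaker, rib, stamp below 0.2 rad/s and angle between each of large_jar, small_jar, beaker, rib, stamp, middle_jar's own z axis and vertical below 0.1 rad and y of small_jar in the frame of bay_tray between 0.025 and 0.065 m and x of small_jar in the frame of bay_tray between -0.027 and 0.027 m and z of small_jar in the frame of bay_tray between 0.002 and 0.01 m and horizontal distance between beaker and round_tray below 0.085 m and z of beaker in the frame of round_tray between 0.002 and 0.01 m and horizontal distance between rib and round_tray below 0.095 m and z of rib in the frame of round_tray between 0.002 and 0.01 m and horizontal distance between stamp and round_tray below 0.096 m and z of stamp in the frame of round_tray between 0.002 and 0.01 m and distance of middle_jar from where it was at the start of the episode below 0.03 m); the robot touches nothing.
It fails at once if one of the five kit things is dropped: it moves faster than 0.6 m/s (a free fall of some 18 mm) untouched by the fingers ((linear speed of large_jar above 0.6 m/s and contact force between the fingers and large_jar below 0.05 N) or (linear speed of small_jar above 0.6 m/s and contact force between the fingers and small_jar below 0.05 N) or (linear speed of beaker above 0.6 m/s and contact force between the fingers and beaker below 0.05 N) or (linear speed of rib above 0.6 m/s and contact force between the fingers and rib below 0.05 N) or (linear speed of stamp above 0.6 m/s and contact force between the fingers and stamp below 0.05 N)).
It fails at once if the middle jar, the brush pot or the bowl is shifted by more than 30 mm (distance of any of middle_jar, brush_pot, bowl from where it was at the start of the episode above 0.03 m).
It also fails if it takes over 128 s, if anything falls off the work surface, if the arm or the gripper's body presses on something with over 40 N, if the wrist force passes 120 N, or if a joint passes its speed limit or range.

## Working session

There is one attempt and no reset: what is moved stays moved. The work goes in short steps, Python scripts to look and compute and a tool call to move; the robot and the scene stay as the last step left them, time stands still between calls to the robot, and variables do not carry over. Pictures are saved under pics/ and viewed, at most 14 in all, crops included, and the job is handed in when it is done.

Besides the shell and the picture viewer there is one more tool, called after "Request:" as name(argument=value, ...), one argument or row to a line, values as JSON. servo_tool: Moves the arm, as the interface text tells. Its arguments: {"type":"object","properties":{"moves":{"type":"array","items":{"type":"array","items":{"type":"number"}}},"claw":{"type":"number"},"force":{"type":"number"}},"required":["moves"]}

```bash
mkdir -p pics; ls
python3 - <<'E'
from workcell import *
import cv2
for n in ("scene","top"):
    cv2.imwrite(f"pics/{n}0.png",camera(n)[:,:,::-1]); print(n,get_calibration(n))
print(get_calibration("wrist"));print(get_obs())
E
```

```text
pics
scene {'fx': 548.1081148614387, 'fy': 548.1081148614387, 'cx': 330.612819502038, 'cy': 241.20390859919488, 'rvec': array([ 0.79947917,  2.44953203, -1.22479176]), 'tvec': array([ 0.47804065, -0.08499645,  1.31320442])}
top {'fx': 614.3638389261773, 'fy': 614.3638389261773, 'cx': 324.37604441356035, 'cy': 233.22764350498392, 'rvec': array([ 2.16794827, -2.20487355,  0.03985351]), 'tvec': array([-0.09202852,  0.47613157,  1.26460889])}
{'fx': 388.79553908887834, 'fy': 388.79553908887834, 'cx': 310.20535450080064, 'cy': 238.02507247968217, 'tool_from_camera': array([[ 4.14625807e-04, -9.60393778e-01, -2.78646046e-01,
         7.06418091e-02],
       [ 9.99999333e-01,  6.98483010e-04, -9.19421649e-04,
         4.23991293e-04],
       [ 1.07763636e-03, -2.78645479e-01,  9.60393428e-01,
        -1.43203821e-01],
       [ 0.00000000e+00,  0.00000000e+00,  0.00000000e+00,
         1.00000000e+00]])}
{'time': 0.1, 'q': array([ 6.35984834e+01,  5.00675617e+00,  1.00362881e+01,  9.50970053e+01,
       -1.44332103e-06,  9.00006849e+01]), 'qd': array([ 0.04518464, -0.04246468,  0.06342953,  0.05239715,  0.02939465,
       -0.02017338]), 'joint_efforts': array([ 6.44564861e-04, -5.21561265e+01,  4.65654051e+01,  1.60651153e-02,
        1.28725600e-05, -2.29636129e-05]), 'ee_pos': array([0.24447146, 0.49245182, 0.23064115]), 'tcp_rot': array([-1.79932527e+02,  2.24991690e-06,  1.53597798e+02]), 'wrist_force': array([ 0.35588585, -0.36165512, -0.15220832]), 'torque': array([ 0.02714251, -0.02231202, -0.00020439]), 'grasp_force': 0.0, 'opening': 0.08548308350100306}
```

View pics/top0.png

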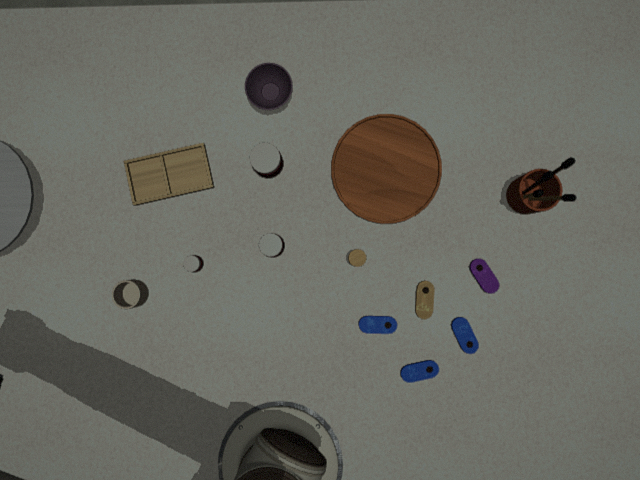

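View pics/scene0.png

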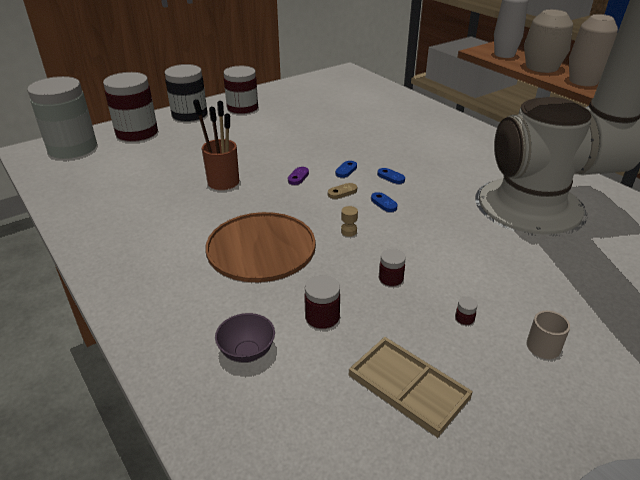

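The top picture shows the large jar (266,158), middle jar (271,245), small jar (193,263) and beaker (130,293). It also shows the stamp (357,258), the bay tray (169,175), the round tray (386,168) and the bowl (269,87).

Look-alikes:
- Jars: (266,158), (271,245) and (193,263). I take the widest and the narrowest.
- Ribs: tan (425,299), blue (378,324), (465,335) and (420,371), purple (484,276). I take the tan one.

I'll check these in a close crop.

Run:
```python
import cv2
im=cv2.imread("pics/top0.png")
cv2.imwrite("pics/c1.png",cv2.resize(im[130:330,100:300],None,fx=3,fy=3,interpolation=cv2.INTER_CUBIC)*1)
cv2.imwrite("pics/c2.png",cv2.convertScaleAbs(cv2.resize(im[100:350,320:510],None,fx=2.4,fy=2.4,interpolation=cv2.INTER_CUBIC),alpha=1.5))
```

```text
(no output)
```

View pics/c1.png

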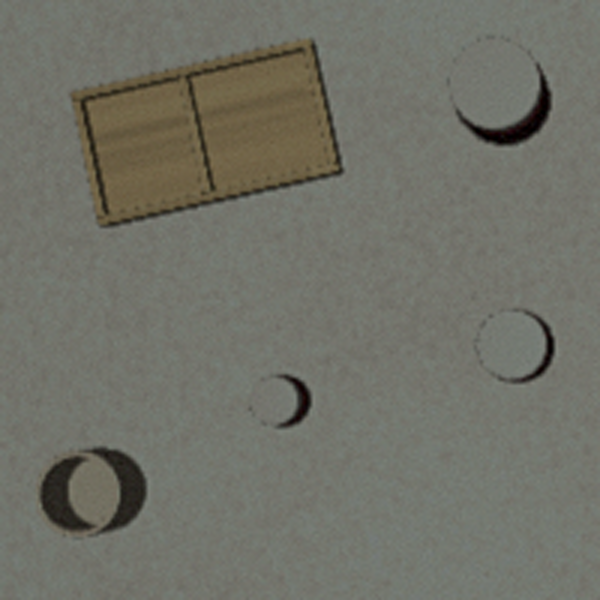

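View pics/c2.png

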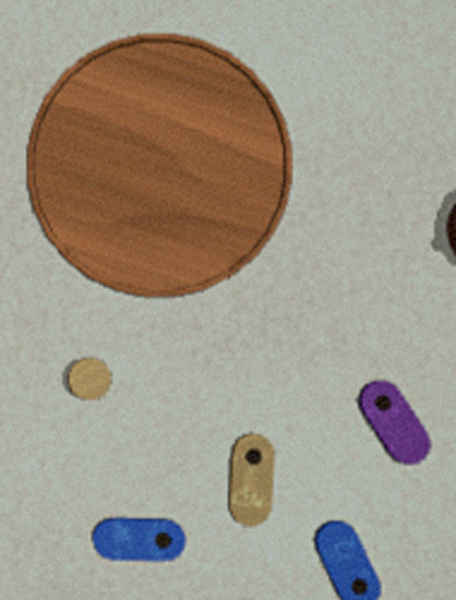

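Crop 1 (×3) shows the lid-top centres: large (496,85), middle (512,345), small (275,401). The beaker rim centre is (84,492), and the tray's top corners are (72,93), (313,40), (343,173) and (100,226), with the large bay on the right. Crop 2 (×2.4) shows the stamp top (90,379), the tan rib centre (252,479.5) with its dot at (254,456), and the round tray centre (160,165.5). The choices hold.

```bash
cat > h.py <<'E'
from workcell import *
import numpy as np, cv2
def P(n,u,v,z):
    c=get_calibration(n);R=cv2.Rodrigues(np.array(c["rvec"]))[0];t=np.array(c["tvec"])
    d=R.T@np.array([(u-c["cx"])/c["fx"],(v-c["cy"])/c["fy"],1]);o=-R.T@t
    return o+d*(z-o[2])/d[2]
def proj(n,p):
    c=get_calibration(n);R=cv2.Rodrigues(np.array(c["rvec"]))[0]
    q=R@np.array(p)+np.array(c["tvec"]);return [round(float(x),1) for x in (c["fx"]*q[0]/q[2]+c["cx"],c["fy"]*q[1]/q[2]+c["cy"])]
E
python3 - <<'E'
from h import *
a=lambda u,v:(100+u/3,130+v/3); b=lambda u,v:(320+u/2.4,100+v/2.4)
for n,p,z,h in (("large",a(496,85),.075,.075),("mid",a(512,345),.058,.058),("small",a(275,401),.04,.04),("beaker",a(84,492),.06,.06),("stamp",b(90,379),.058,.058),("rib",b(252,479.5),.012,.012),("ribdot",b(254,456),.012,.012),("rtray",b(160,165.5),.014,.0),("bowl",(269,87),.045,.045),("pot",(540,190),.1,.1)):
    w=P("top",*p,z); print(n,w.round(4),"r",np.hypot(w[0],w[1]).round(3),"base@top",proj("top",[w[0],w[1],0]),"scene top/base",proj("scene",w),proj("scene",[w[0],w[1],0]))
c=[P("top",*a(*q),.018) for q in ((72,93),(313,40),(343,173),(100,226))]
for q in c: print(q.round(4))
for i in range(4): print(np.linalg.norm(c[i]-c[i-1]).round(4))
y=c[0]+c[3]-c[1]-c[2]; m=sum(c)/4; y=y[:2]/np.linalg.norm(y[:2]); print("tray",m.round(4),"y axis",y,np.degrees(np.arctan2(y[1],y[0])),"L",m[:2]-.038*y,"S",m[:2]+.045*y)
E
```

```text
large [0.6225 0.014  0.075 ] r 0.623 base@top [269.3, 164.5] scene top/base [322.6, 286.3] [322.6, 317.0]
mid [0.4503 0.0072 0.058 ] r 0.45 base@top [273.6, 245.9] scene top/base [393.0, 256.3] [390.8, 279.2]
small [0.4157 0.1704 0.04  ] r 0.449 base@top [196.1, 263.7] scene top/base [467.6, 303.1] [464.1, 319.1]
beaker [0.3571 0.2938 0.06  ] r 0.462 base@top [137.6, 292.7] scene top/base [549.0, 321.3] [540.5, 346.0]
stamp [ 0.4216 -0.1661  0.058 ] r 0.453 base@top [356.5, 258.3] scene top/base [349.5, 211.1] [348.7, 232.9]
rib [ 0.3336 -0.3051  0.012 ] r 0.452 base@top [424.2, 299.5] scene top/base [342.3, 189.7] [342.2, 193.8]
ribdot [ 0.3537 -0.3073  0.012 ] r 0.469 base@top [425.0, 289.8] scene top/base [335.2, 191.8] [335.1, 196.0]
rtray [ 0.6061 -0.232   0.014 ] r 0.649 base@top [386.1, 170.0] scene top/base [261.2, 242.5] [261.6, 247.8]
bowl [0.7752 0.0081 0.045 ] r 0.775 base@top [271.3, 93.1] scene top/base [245.8, 333.7] [248.0, 352.2]
pot [ 0.5461 -0.5189  0.1   ] r 0.753 base@top [524.1, 195.9] scene top/base [219.5, 147.6] [223.9, 183.3]
[0.6327 0.3166 0.018 ]
[0.6667 0.1477 0.018 ]
[0.5731 0.1274 0.018 ]
[0.5393 0.2969 0.018 ]
0.0955
0.1722
0.0958
0.1729
tray [0.603  0.2222 0.018 ] y axis [-0.19649523  0.98050478] 101.33208406601965 L [0.61043244 0.18489307] S [0.59412333 0.26627497]
```

The manual's scale: shifts go in shares of 60 cm and turns go in shares of pi/2 rad. Converting my numbers, -32.2 cm is -0.5367, 17.1 cm is 0.285, -0.913 rad is -0.5812.

Request:
servo_tool(
  moves=[
    [0.025, -0.05, -0.0083, -0.0637],
    [0.0533, -0.1, -0.0167, -0.1273],
    [0.08, -0.15, -0.025, -0.191],
    [0.1067, -0.2, -0.0333, -0.2546],
    [0.1333, -0.25, -0.05, -0.3183],
    [0.16, -0.3, -0.0667, -0.382],
    [0.1867, -0.35, -0.0833, -0.4456],
    [0.2133, -0.4, -0.1, -0.5093],
    [0.24, -0.45, -0.1167, -0.573],
    [0.2667, -0.5, -0.1333, -0.5812],
    [0.285, -0.5367, -0.15, -0.5812],
    [0.285, -0.5367, -0.1667, -0.5812],
    [0.285, -0.5367, -0.1667, -0.5812],
    [0.285, -0.5367, -0.1667, -0.5812],
  ],
  claw=0.3,
  force=30,
)

```text
time: 1.27
ee_pos: [0.4151, 0.1707, 0.1309]
tcp_rot: [-179.9, -0.0, 101.3]
wrist_force: [-0.2, -0.6, 0.5]
opening: 0.0597
grasp_force: 0.0
```

Run:
```python
from h import *
o=get_obs(); cv2.imwrite("pics/w1.png",camera("wrist")[:,:,::-1]); print(o["ee_pos"],o["tcp_rot"],o["opening"])
from scipy.spatial.transform import Rotation as Ro
c=get_calibration("wrist");T=np.eye(4);T[:3,:3]=Ro.from_euler("xyz",o["tcp_rot"],degrees=True).as_matrix();T[:3,3]=o["ee_pos"]
W=np.linalg.inv(T@c["tool_from_camera"])
def pw(p):
    q=(W@np.r_[p,1])[:3];return (c["fx"]*q[0]/q[2]+c["cx"],c["fy"]*q[1]/q[2]+c["cy"])
print(pw([.4157,.1704,.04]),pw([.4157,.1704,0]),pw([.4157,.1874,.04]),pw([.4157,.1534,.04]))
```

```text
[0.4150687  0.17070273 0.13087445] [-1.79924908e+02 -2.65117868e-03  1.01262648e+02] 0.059707043357605905
(np.float64(310.8937744238169), np.float64(243.0914770568135)) (np.float64(310.9340478535052), np.float64(227.0448811646539)) (np.float64(316.2955196505915), np.float64(217.27111387952337)) (np.float64(305.6943055979568), np.float64(267.94495825160595))
```

View pics/w1.png

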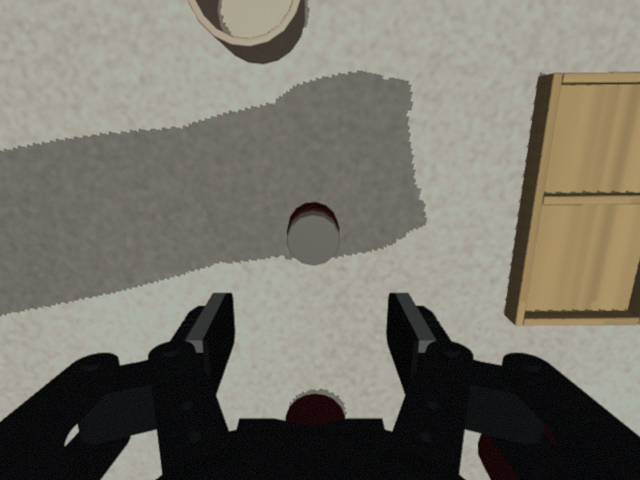

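The wrist view shows the small jar's lid at (313,239), against (311,243) predicted, so the model agrees to within about 3 mm. Down to grasp.

To row units: -12.3 cm is -0.205, -11.5 cm is -0.1917.

Request:
servo_tool(
  moves=[
    [0.0017, 0.0017, -0.0417, 0],
    [0.0017, 0.0017, -0.0833, 0],
    [0.0017, 0.0017, -0.125, 0],
    [0.0017, 0.0017, -0.1667, 0],
    [0.0017, 0.0017, -0.1917, 0],
    [0.0017, 0.0017, -0.205, 0],
    [0.0017, 0.0017, -0.205, 0],
    [0.0017, 0.0017, -0.205, 0],
  ],
)

```text
time: 1.98
ee_pos: [0.4167, 0.1724, 0.0092]
tcp_rot: [180.0, -0.0, 101.4]
wrist_force: [-0.6, -0.0, 0.9]
opening: 0.0599
grasp_force: 0.0
```

Request:
servo_tool(
  moves=[
    [0, 0, 0, 0],
    [0, 0, 0, 0],
    [0, 0, 0, 0],
    [0, 0, 0, 0],
    [0, 0, 0, 0],
    [0, 0, 0, 0],
  ],
  claw=1,
  force=30,
)

```text
time: 2.48
ee_pos: [0.4174, 0.1722, 0.0099]
tcp_rot: [179.9, -0.1, 101.3]
wrist_force: [-1.0, 0.1, 5.4]
opening: 0.0345
grasp_force: 29.4
```

Request:
servo_tool(
  moves=[
    [0, 0, 0.0117, 0],
    [0, 0, 0.0333, 0],
    [0.01, 0.0067, 0.0583, 0],
    [0.0333, 0.0183, 0.0783, 0],
    [0.0667, 0.0367, 0.0833, 0],
    [0.105, 0.0567, 0.0833, 0],
    [0.1433, 0.0767, 0.0833, 0],
    [0.1817, 0.0967, 0.0833, 0],
    [0.22, 0.1167, 0.0833, 0],
    [0.255, 0.135, 0.0833, 0],
    [0.28, 0.1483, 0.0833, 0],
    [0.2933, 0.155, 0.0833, 0],
    [0.295, 0.1567, 0.0833, 0],
    [0.295, 0.1567, 0.0733, 0],
    [0.295, 0.1567, 0.0533, 0],
    [0.295, 0.1567, 0.035, 0],
    [0.295, 0.1567, 0.0233, 0],
    [0.295, 0.1567, 0.0183, 0],
    [0.295, 0.1567, 0.0167, 0],
    [0.295, 0.1567, 0.0167, 0],
  ],
)

```text
time: 4.15
ee_pos: [0.5933, 0.2655, 0.0181]
tcp_rot: [-180.0, 0.0, 101.3]
wrist_force: [-0.3, -0.6, -1.1]
opening: 0.0342
grasp_force: 30.1
```

To row units: -0.4 cm is -0.0067, -0.3 cm is -0.005.

Request:
servo_tool(
  moves=[
    [0, 0, -0.0017, 0],
    [0, 0, -0.0033, 0],
    [0, 0, -0.005, 0],
    [0, 0, -0.0067, 0],
    [0, 0, -0.0067, 0],
  ],
)

```text
time: 4.57
ee_pos: [0.5939, 0.2658, 0.0159]
tcp_rot: [179.9, -0.0, 101.3]
wrist_force: [-3.4, -1.4, 9.1]
opening: 0.0344
grasp_force: 30.9
```

To row units: 12 cm is 0.2, 11 cm is 0.1833.

Request:
servo_tool(
  moves=[
    [0, 0, 0, 0],
    [0, 0, 0, 0],
    [0, 0, 0, 0],
    [0, 0, 0, 0],
    [0, 0, 0.0083, 0],
    [0, 0, 0.0333, 0],
    [0, 0, 0.075, 0],
    [0, 0, 0.1333, 0],
    [0, 0, 0.1833, 0],
    [0, 0, 0.2, 0],
    [0, 0, 0.2, 0],
  ],
  claw=0.5,
)

```text
time: 5.48
ee_pos: [0.595, 0.2662, 0.1383]
tcp_rot: [179.7, -0.1, 101.3]
wrist_force: [0.3, 0.4, 0.1]
opening: 0.0427
grasp_force: 0.0
```

To row units: -25.2 cm is -0.42, -11.7 cm is -0.195.

Request:
servo_tool(
  moves=[
    [0.0033, -0.025, 0, 0],
    [0.01, -0.075, 0, 0],
    [0.0167, -0.1333, 0, 0],
    [0.0233, -0.1917, 0, 0],
    [0.03, -0.25, 0, 0],
    [0.0367, -0.3083, 0, 0],
    [0.0433, -0.3667, 0, 0],
    [0.0475, -0.4083, 0, 0],
    [0.0475, -0.42, 0, 0],
    [0.0475, -0.42, 0, 0],
    [0.0475, -0.42, -0.0333, 0],
    [0.0475, -0.42, -0.075, 0],
    [0.0475, -0.42, -0.1167, 0],
    [0.0475, -0.42, -0.1583, 0],
    [0.0475, -0.42, -0.1867, 0],
    [0.0475, -0.42, -0.195, 0],
    [0.0475, -0.42, -0.195, 0],
  ],
  claw=0,
)

```text
time: 6.9
ee_pos: [0.6205, 0.0146, 0.0151]
tcp_rot: [-179.8, -0.0, 101.4]
wrist_force: [-0.3, -0.1, -0.4]
opening: 0.0853
grasp_force: 0.0
```

Request:
servo_tool(
  moves=[
    [0, 0, 0, 0],
    [0, 0, 0, 0],
    [0, 0, 0, 0],
    [0, 0, 0, 0],
    [0, 0, 0, 0],
    [0, 0, 0, 0],
  ],
  claw=1,
  force=50,
)

```text
time: 7.4
ee_pos: [0.6232, 0.0139, 0.0193]
tcp_rot: [179.8, 0.0, 101.3]
wrist_force: [0.8, 2.4, 6.0]
opening: 0.0629
grasp_force: 55.6
```

To row units: 17.1 cm is 0.285, -1.2 cm is -0.02.

Request:
servo_tool(
  moves=[
    [0, 0, 0.0117, 0],
    [0, 0, 0.0333, 0],
    [0, 0.01, 0.0583, 0],
    [-0.0017, 0.03, 0.075, 0],
    [-0.005, 0.06, 0.075, 0],
    [-0.0083, 0.0967, 0.075, 0],
    [-0.0117, 0.1333, 0.075, 0],
    [-0.015, 0.1733, 0.075, 0],
    [-0.0167, 0.2133, 0.075, 0],
    [-0.0183, 0.2483, 0.075, 0],
    [-0.02, 0.2717, 0.075, 0],
    [-0.02, 0.2833, 0.075, 0],
    [-0.02, 0.285, 0.075, 0],
    [-0.02, 0.285, 0.0667, 0],
    [-0.02, 0.285, 0.05, 0],
    [-0.02, 0.285, 0.0333, 0],
    [-0.02, 0.285, 0.0233, 0],
    [-0.02, 0.285, 0.0183, 0],
    [-0.02, 0.285, 0.0167, 0],
    [-0.02, 0.285, 0.0167, 0],
  ],
)

```text
time: 9.07
ee_pos: [0.6099, 0.1843, 0.0269]
tcp_rot: [-180.0, 0.0, 101.3]
wrist_force: [-0.1, -0.6, -3.8]
opening: 0.063
grasp_force: 55.2
```

To row units: -0.4 cm is -0.0067, -0.3 cm is -0.005.

Request:
servo_tool(
  moves=[
    [0, 0, -0.0017, 0],
    [0, 0, -0.0033, 0],
    [0, 0, -0.005, 0],
    [0, 0, -0.0067, 0],
    [0, 0, -0.0067, 0],
  ],
)

```text
time: 9.48
ee_pos: [0.6104, 0.1847, 0.0253]
tcp_rot: [179.9, -0.0, 101.3]
wrist_force: [-3.9, -1.5, 7.3]
opening: 0.0629
grasp_force: 56.4
```

To row units: 12.3 cm is 0.205, 11 cm is 0.1833.

Request:
servo_tool(
  moves=[
    [0, 0, 0, 0],
    [0, 0, 0, 0],
    [0, 0, 0, 0],
    [0, 0, 0, 0],
    [0, 0, 0.0083, 0],
    [0, 0, 0.0333, 0],
    [0, 0, 0.075, 0],
    [0, 0, 0.1333, 0],
    [0, 0, 0.1833, 0],
    [0, 0, 0.205, 0],
    [0, 0, 0.205, 0],
  ],
  claw=0.08,
)

```text
time: 10.4
ee_pos: [0.6116, 0.1851, 0.1511]
tcp_rot: [179.6, -0.0, 101.3]
wrist_force: [0.5, 0.3, 0.1]
opening: 0.0787
grasp_force: 0.0
```

To row units: -49 cm is -0.8167, -27.7 cm is -0.4617, 1.265 rad is 0.8053.

Request:
servo_tool(
  moves=[
    [-0.0133, -0.025, 0, 0.0318],
    [-0.0417, -0.075, 0, 0.0828],
    [-0.0717, -0.125, 0, 0.1401],
    [-0.1, -0.175, 0, 0.1974],
    [-0.1283, -0.225, 0, 0.2546],
    [-0.1567, -0.275, 0, 0.3056],
    [-0.185, -0.325, 0, 0.3629],
    [-0.2133, -0.375, 0, 0.4202],
    [-0.2417, -0.425, 0, 0.4711],
    [-0.27, -0.475, 0, 0.5284],
    [-0.2983, -0.525, 0, 0.5857],
    [-0.3267, -0.575, 0, 0.6366],
    [-0.355, -0.625, 0, 0.6875],
    [-0.3833, -0.675, 0, 0.7385],
    [-0.4117, -0.725, 0, 0.783],
    [-0.4383, -0.775, 0, 0.8053],
    [-0.4583, -0.81, 0, 0.8053],
    [-0.4617, -0.8167, 0, 0.8053],
    [-0.4617, -0.8167, 0, 0.8053],
    [-0.4617, -0.8167, 0, 0.8053],
  ],
  claw=0.38,
  force=25,
)

```text
time: 12.07
ee_pos: [0.333, -0.305, 0.1458]
tcp_rot: [180.0, -0.0, 173.7]
wrist_force: [-0.3, -0.5, 0.6]
opening: 0.0534
grasp_force: 0.0
```

Run:
```python
from h import *
from scipy.spatial.transform import Rotation as Ro
o=get_obs(); im=camera("wrist")[:,:,::-1]
t=camera("top")[:,:,::-1]
cv2.imwrite("pics/w2.png",np.hstack([im[:300,100:540],cv2.resize(t[120:320,90:330],(360,300))])); print(o["ee_pos"],o["tcp_rot"],o["opening"])
c=get_calibration("wrist");T=np.eye(4);T[:3,:3]=Ro.from_euler("xyz",o["tcp_rot"],degrees=True).as_matrix();T[:3,3]=o["ee_pos"]
W=np.linalg.inv(T@c["tool_from_camera"])
def pw(p):
    q=(W@np.r_[p,1])[:3];return (c["fx"]*q[0]/q[2]+c["cx"],c["fy"]*q[1]/q[2]+c["cy"])
print(pw([.3336,-.3051,.012]),pw([.3537,-.3073,.012]))
```

```text
[ 0.33296677 -0.30501212  0.14576408] [ 1.79953685e+02 -3.25910019e-02  1.73711412e+02] 0.05339809482211965
(np.float64(309.88644196282445), np.float64(226.22824782432602)) (np.float64(309.901338341485), np.float64(252.3663977999466))
```

View pics/w2.png

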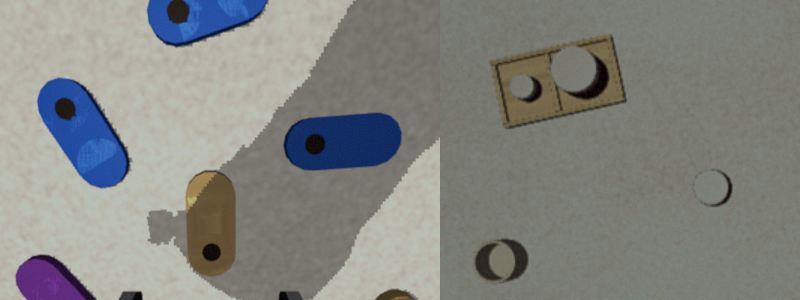

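Both jars stand in their bays. The rib is at (311,223), against (310,226) predicted, aligned and clear of its neighbours.

Request:
servo_tool(
  moves=[
    [0, 0, -0.05, 0],
    [0, 0, -0.1, 0],
    [0, 0, -0.15, 0],
    [0, 0, -0.1917, 0],
    [0, 0, -0.2167, 0],
    [0, 0, -0.23, 0],
    [0, 0, -0.235, 0],
    [0, 0, -0.2383, 0],
    [0, 0, -0.2383, 0],
  ],
)

```text
time: 12.92
ee_pos: [0.3337, -0.3054, 0.004]
tcp_rot: [-180.0, 0.1, 173.8]
wrist_force: [-0.4, -0.3, 0.3]
opening: 0.0532
grasp_force: 0.0
```

Request:
servo_tool(
  moves=[
    [0, 0, 0, 0],
    [0, 0, 0, 0],
    [0, 0, 0, 0],
    [0, 0, 0, 0],
    [0, 0, 0, 0],
    [0, 0, 0, 0],
  ],
  claw=1,
  force=25,
)

```text
time: 13.42
ee_pos: [0.3337, -0.3058, 0.0045]
tcp_rot: [-180.0, 0.1, 173.8]
wrist_force: [0.3, 2.0, 6.6]
opening: 0.0349
grasp_force: 25.3
```

Request:
servo_tool(
  moves=[
    [0, 0, 0.0117, 0],
    [0, 0, 0.0333, 0],
    [0.01, 0, 0.0583, 0],
    [0.0333, 0.0033, 0.0783, 0],
    [0.0667, 0.0067, 0.0833, 0],
    [0.1083, 0.01, 0.0833, 0],
    [0.1533, 0.015, 0.0833, 0],
    [0.2, 0.0183, 0.0833, 0],
    [0.2467, 0.0233, 0.0833, 0],
    [0.2933, 0.0283, 0.0833, 0],
    [0.3367, 0.0317, 0.0833, 0],
    [0.3767, 0.035, 0.0833, 0],
    [0.405, 0.0383, 0.0833, 0],
    [0.42, 0.0392, 0.0833, 0],
    [0.4217, 0.0392, 0.0767, 0],
    [0.4217, 0.0392, 0.0567, 0],
    [0.4217, 0.0392, 0.0367, 0],
    [0.4217, 0.0392, 0.0233, 0],
    [0.4217, 0.0392, 0.0167, 0],
    [0.4217, 0.0392, 0.0167, 0],
  ],
)

```text
time: 15.08
ee_pos: [0.5847, -0.2817, 0.0117]
tcp_rot: [180.0, -0.1, 173.7]
wrist_force: [-0.1, -0.1, 0.1]
opening: 0.0355
grasp_force: 25.2
```

To row units: -0.4 cm is -0.0067, -0.3 cm is -0.005.

Request:
servo_tool(
  moves=[
    [0, 0, -0.0017, 0],
    [0, 0, -0.0033, 0],
    [0, 0, -0.005, 0],
    [0, 0, -0.0067, 0],
    [0, 0, -0.0067, 0],
  ],
)

```text
time: 15.5
ee_pos: [0.5863, -0.2821, 0.0105]
tcp_rot: [-180.0, 0.1, 173.8]
wrist_force: [-3.3, 0.2, 5.8]
opening: 0.0349
grasp_force: 25.8
```

To row units: -16.5 cm is -0.275, -15.6 cm is -0.26.

Request:
servo_tool(
  moves=[
    [0, 0, 0, 0],
    [0, 0, 0, 0],
    [0, 0, 0, 0],
    [0, 0, 0, 0],
    [0, 0, 0.0067, 0],
    [0, 0, 0.0267, 0],
    [0, 0, 0.0667, 0],
    [-0.025, 0.0167, 0.1167, 0],
    [-0.075, 0.05, 0.1583, 0],
    [-0.125, 0.0867, 0.1833, 0],
    [-0.175, 0.1233, 0.1833, 0],
    [-0.2217, 0.1567, 0.1833, 0],
    [-0.26, 0.1833, 0.1833, 0],
    [-0.275, 0.1917, 0.1833, 0],
    [-0.275, 0.1917, 0.1833, 0],
    [-0.275, 0.1917, 0.1833, 0],
  ],
  claw=0.5,
)

```text
time: 16.83
ee_pos: [0.4218, -0.1672, 0.1205]
tcp_rot: [-180.0, 0.1, 173.8]
wrist_force: [0.8, 0.5, 0.2]
opening: 0.0424
grasp_force: 0.0
```

Run:
```python
from h import *
from scipy.spatial.transform import Rotation as Ro
o=get_obs(); im=camera("wrist")[:,:,::-1]
t=camera("top")[:,:,::-1]
cv2.imwrite("pics/w3.png",np.hstack([im[:,100:540],cv2.resize(t[100:300,300:450],(360,480))])); print(o["ee_pos"],o["tcp_rot"],o["opening"])
c=get_calibration("wrist");T=np.eye(4);T[:3,:3]=Ro.from_euler("xyz",o["tcp_rot"],degrees=True).as_matrix();T[:3,3]=o["ee_pos"]
W=np.linalg.inv(T@c["tool_from_camera"])
def pw(p):
    q=(W@np.r_[p,1])[:3];return (c["fx"]*q[0]/q[2]+c["cx"],c["fy"]*q[1]/q[2]+c["cy"])
print(pw([.4216,-.1661,.058]),pw([.4216,-.1661,0]))
```

```text
[ 0.4217792  -0.16719881  0.12049206] [-1.79956310e+02  1.38279810e-01  1.73778492e+02] 0.04241606573267799
(np.float64(311.9159628642696), np.float64(256.02021676475573)) (np.float64(311.6968585217647), np.float64(229.14341727860008))
```

View pics/w3.png

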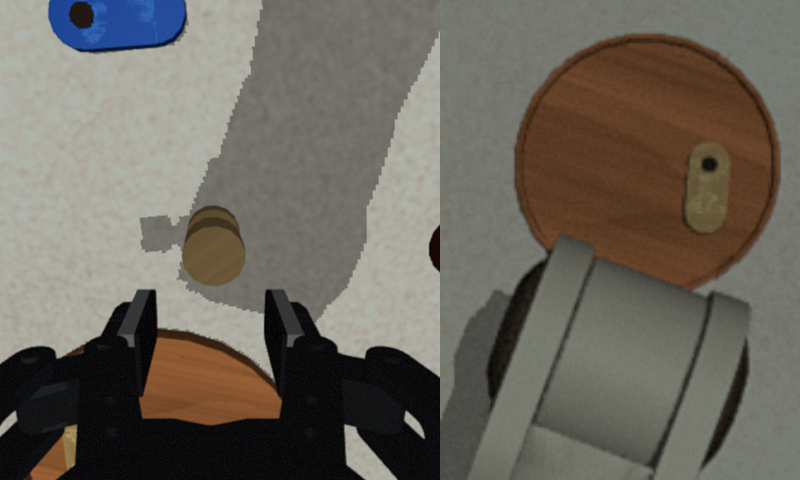

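The rib lies flat in the round tray. The stamp's top is at (313,253), against (312,256) predicted.

To row units: -9 cm is -0.15, -8.2 cm is -0.1367.

Request:
servo_tool(
  moves=[
    [0, 0, 0, 0],
    [0, 0, -0.0083, 0],
    [0, 0, -0.0417, 0],
    [0, 0, -0.075, 0],
    [0, 0, -0.1083, 0],
    [0, 0, -0.1367, 0],
    [0, 0, -0.15, 0],
    [0, 0, -0.15, 0],
    [0, 0, -0.15, 0],
  ],
  claw=0.36,
)

```text
time: 17.68
ee_pos: [0.4211, -0.167, 0.0293]
tcp_rot: [180.0, -0.0, 173.8]
wrist_force: [1.0, -0.5, 0.6]
opening: 0.0548
grasp_force: 0.0
```

Request:
servo_tool(
  moves=[
    [0, 0, 0, 0],
    [0, 0, 0, 0],
    [0, 0, 0, 0],
    [0, 0, 0, 0],
    [0, 0, 0, 0],
    [0, 0, 0, 0],
  ],
  claw=1,
  force=30,
)

```text
time: 18.18
ee_pos: [0.4219, -0.1671, 0.0305]
tcp_rot: [-180.0, 0.1, 173.8]
wrist_force: [0.1, -0.2, 7.3]
opening: 0.035
grasp_force: 30.0
```

To row units: 24 cm is 0.4, 23.9 cm is 0.3983.

Request:
servo_tool(
  moves=[
    [0, 0, 0.0117, 0],
    [0, 0, 0.0333, 0],
    [0.01, -0.0033, 0.0583, 0],
    [0.0333, -0.01, 0.0783, 0],
    [0.0667, -0.02, 0.0833, 0],
    [0.1067, -0.0317, 0.0833, 0],
    [0.15, -0.045, 0.0833, 0],
    [0.1933, -0.0567, 0.0833, 0],
    [0.2367, -0.07, 0.0833, 0],
    [0.28, -0.0833, 0.0833, 0],
    [0.32, -0.095, 0.0833, 0],
    [0.3567, -0.105, 0.0833, 0],
    [0.3833, -0.1133, 0.0833, 0],
    [0.3983, -0.1167, 0.0833, 0],
    [0.4, -0.1167, 0.0767, 0],
    [0.4, -0.1167, 0.0567, 0],
    [0.4, -0.1167, 0.0367, 0],
    [0.4, -0.1167, 0.0233, 0],
    [0.4, -0.1167, 0.0167, 0],
    [0.4, -0.1167, 0.0167, 0],
  ],
)

```text
time: 19.85
ee_pos: [0.6599, -0.2365, 0.0377]
tcp_rot: [180.0, -0.1, 173.8]
wrist_force: [0.1, -0.7, -0.3]
opening: 0.0351
grasp_force: 30.2
```

Request:
servo_tool(
  moves=[
    [0, 0, -0.0017, 0],
    [0, 0, -0.0033, 0],
    [0, 0, -0.005, 0],
    [0, 0, -0.0067, 0],
    [0, 0, -0.0067, 0],
  ],
)

```text
time: 20.27
ee_pos: [0.6616, -0.237, 0.0365]
tcp_rot: [-180.0, 0.1, 173.8]
wrist_force: [0.1, 0.6, 5.2]
opening: 0.0349
grasp_force: 30.5
```

To row units: 31.5 cm is 0.525, 28.5 cm is 0.475, -0.45 rad is -0.2865.

Request:
servo_tool(
  moves=[
    [0, 0, 0, 0],
    [0, 0, 0, 0],
    [0, 0, 0, 0],
    [0, 0, 0, 0],
    [0, 0, 0.0083, 0],
    [0, 0, 0.0333, 0],
    [0, 0, 0.075, 0],
    [0, 0, 0.1333, 0],
    [0, 0, 0.1833, 0],
    [-0.0133, 0.025, 0.2, -0.0318],
    [-0.0417, 0.075, 0.2, -0.0637],
    [-0.0717, 0.125, 0.2, -0.0955],
    [-0.1, 0.175, 0.2, -0.1273],
    [-0.1283, 0.225, 0.2, -0.1592],
    [-0.1567, 0.275, 0.2, -0.191],
    [-0.185, 0.325, 0.2, -0.2228],
    [-0.2133, 0.375, 0.2, -0.2546],
    [-0.2417, 0.425, 0.2, -0.2865],
    [-0.27, 0.475, 0.2, -0.3183],
    [-0.2983, 0.525, 0.2, -0.3501],
  ],
  claw=0.4,
)

```text
time: 21.93
ee_pos: [0.481, 0.0793, 0.1558]
tcp_rot: [180.0, 0.0, 142.1]
wrist_force: [0.3, 0.5, 0.2]
opening: 0.0508
grasp_force: 0.0
```

To row units: 21.5 cm is 0.3583, 20.3 cm is 0.3383, -0.127 rad is -0.0809.

Request:
servo_tool(
  moves=[
    [-0.0267, 0.0467, 0, -0.0255],
    [-0.055, 0.0967, 0, -0.0509],
    [-0.0833, 0.1467, 0, -0.0809],
    [-0.1117, 0.1967, 0, -0.0809],
    [-0.14, 0.2467, 0, -0.0809],
    [-0.1683, 0.2967, 0, -0.0809],
    [-0.1933, 0.3383, 0, -0.0809],
    [-0.2083, 0.3583, 0, -0.0809],
    [-0.2083, 0.3583, 0, -0.0809],
    [-0.2083, 0.3583, 0, -0.0809],
  ],
  claw=0,
)

```text
time: 22.77
ee_pos: [0.3567, 0.2936, 0.1556]
tcp_rot: [180.0, 0.0, 135.1]
wrist_force: [0.2, -1.1, -0.5]
opening: 0.085
grasp_force: 0.0
```

Run:
```python
from h import *
from scipy.spatial.transform import Rotation as Ro
o=get_obs(); im=camera("wrist")[:,:,::-1]
t=camera("top")[:,:,::-1]
cv2.imwrite("pics/w4.png",np.hstack([im[:,100:540],cv2.resize(t[100:300,300:450],(360,480))])); print(o["ee_pos"],o["tcp_rot"],o["opening"])
c=get_calibration("wrist");T=np.eye(4);T[:3,:3]=Ro.from_euler("xyz",o["tcp_rot"],degrees=True).as_matrix();T[:3,3]=o["ee_pos"]
W=np.linalg.inv(T@c["tool_from_camera"])
def pw(p):
    q=(W@np.r_[p,1])[:3];return (c["fx"]*q[0]/q[2]+c["cx"],c["fy"]*q[1]/q[2]+c["cy"])
print(pw([.3571,.2938,.06]),pw([.3571,.2938,0]))
```

```text
[0.35671952 0.29355823 0.15562454] [1.79982274e+02 1.30046129e-02 1.35092664e+02] 0.08501517499970232
(np.float64(310.4835603388063), np.float64(240.2420465466583)) (np.float64(310.4996678482538), np.float64(218.58988269528268))
```

View pics/w4.png

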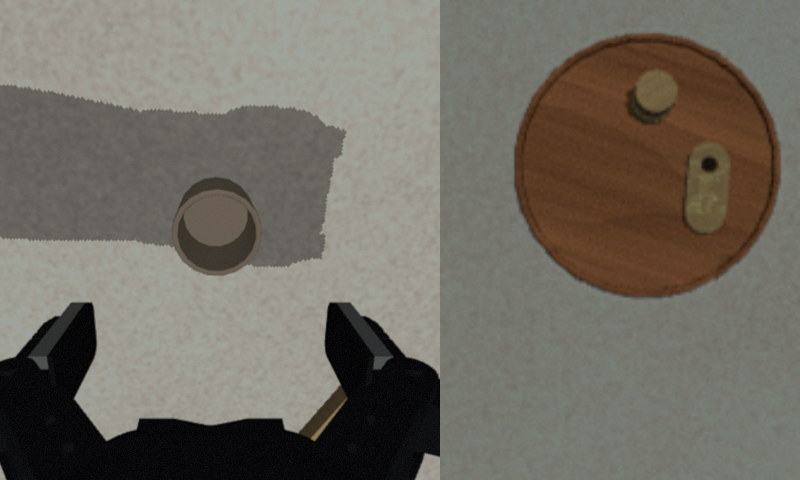

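The stamp and rib are well placed in the round tray. The beaker rim is at (317,233), so I shift about +3.5 mm in y.

To row units: -14 cm is -0.2333, -2.5 cm is -0.0417.

Request:
servo_tool(
  moves=[
    [0, 0.0058, -0.0417, 0],
    [0, 0.0058, -0.0833, 0],
    [0, 0.0058, -0.125, 0],
    [0, 0.0058, -0.1667, 0],
    [0, 0.0058, -0.2, 0],
    [0, 0.0058, -0.225, 0],
    [0, 0.0058, -0.2333, 0],
    [0, 0.0058, -0.2333, 0],
  ],
)

```text
time: 23.53
ee_pos: [0.357, 0.2953, 0.0143]
tcp_rot: [-179.9, -0.0, 134.9]
wrist_force: [-0.8, -0.4, 0.7]
opening: 0.0854
grasp_force: 0.0
```

Request:
servo_tool(
  moves=[
    [0, 0, 0, 0],
    [0, 0, 0, 0],
    [0, 0, 0, 0],
    [0, 0, 0, 0],
    [0, 0, 0, 0],
    [0, 0, 0, 0],
  ],
  claw=1,
  force=30,
)

```text
time: 24.03
ee_pos: [0.3579, 0.297, 0.0169]
tcp_rot: [179.9, 0.0, 135.0]
wrist_force: [-0.4, -1.7, 6.8]
opening: 0.0581
grasp_force: 32.4
```

Request:
servo_tool(
  moves=[
    [0, 0, 0.0117, 0],
    [0, 0, 0.0333, 0],
    [0, 0, 0.0667, 0],
    [0.005, -0.0083, 0.105, 0],
    [0.015, -0.03, 0.1383, 0],
    [0.03, -0.06, 0.16, 0],
    [0.05, -0.0983, 0.1667, 0],
    [0.0717, -0.1417, 0.1667, 0],
    [0.095, -0.1867, 0.1667, 0],
    [0.1183, -0.2333, 0.1667, 0],
    [0.1417, -0.28, 0.1667, 0],
    [0.165, -0.3267, 0.1667, 0],
    [0.1883, -0.3733, 0.1667, 0],
    [0.2117, -0.42, 0.1667, 0],
    [0.235, -0.4667, 0.1667, 0],
    [0.2583, -0.5133, 0.1667, 0],
    [0.2817, -0.5567, 0.1667, 0],
    [0.3033, -0.5967, 0.1667, 0],
    [0.32, -0.63, 0.1667, 0],
    [0.3333, -0.655, 0.1667, 0],
  ],
)

```text
time: 25.7
ee_pos: [0.5578, -0.0983, 0.1158]
tcp_rot: [180.0, 0.0, 134.9]
wrist_force: [-0.4, 0.0, -1.2]
opening: 0.058
grasp_force: 32.6
```

To row units: -9 cm is -0.15, -8.6 cm is -0.1433.

Request:
servo_tool(
  moves=[
    [0.0133, -0.025, 0, 0],
    [0.03, -0.0583, 0, 0],
    [0.0467, -0.0917, 0, 0],
    [0.06, -0.1167, 0, 0],
    [0.065, -0.1267, 0, 0],
    [0.065, -0.1267, -0.0133, 0],
    [0.065, -0.1267, -0.0417, 0],
    [0.065, -0.1267, -0.075, 0],
    [0.065, -0.1267, -0.105, 0],
    [0.065, -0.1267, -0.13, 0],
    [0.065, -0.1267, -0.1433, 0],
    [0.065, -0.1267, -0.15, 0],
    [0.065, -0.1267, -0.15, 0],
  ],
)

```text
time: 26.78
ee_pos: [0.5955, -0.1717, 0.0247]
tcp_rot: [-180.0, -0.1, 135.0]
wrist_force: [0.2, 0.4, -1.1]
opening: 0.0578
grasp_force: 32.5
```

To row units: -0.4 cm is -0.0067, -0.3 cm is -0.005.

Request:
servo_tool(
  moves=[
    [0, 0, -0.0017, 0],
    [0, 0, -0.0033, 0],
    [0, 0, -0.005, 0],
    [0, 0, -0.0067, 0],
    [0, 0, -0.0067, 0],
  ],
)

```text
time: 27.2
ee_pos: [0.5967, -0.1725, 0.023]
tcp_rot: [179.9, 0.1, 135.0]
wrist_force: [-2.9, 1.3, 6.8]
opening: 0.0584
grasp_force: 33.0
```

To row units: -22 cm is -0.3667, -20 cm is -0.3333.

Request:
servo_tool(
  moves=[
    [0, 0, 0, 0],
    [0, 0, 0, 0],
    [0, 0, 0, 0],
    [0, 0, 0, 0],
    [0, 0, 0.0083, 0],
    [0, 0, 0.0333, 0],
    [0, 0, 0.075, 0],
    [0, 0, 0.1333, 0],
    [0, 0, 0.1833, 0],
    [-0.025, 0, 0.2167, 0],
    [-0.075, 0, 0.2167, 0],
    [-0.1333, 0, 0.2167, 0],
    [-0.2, 0, 0.2167, 0],
    [-0.2667, 0, 0.2167, 0],
    [-0.3333, 0, 0.2167, 0],
    [-0.3667, 0, 0.2167, 0],
    [-0.3667, 0, 0.2167, 0],
    [-0.3667, 0, 0.2167, 0],
  ],
  claw=0.12,
)

```text
time: 28.7
ee_pos: [0.3758, -0.1726, 0.1522]
tcp_rot: [180.0, 0.1, 134.9]
wrist_force: [0.5, 0.8, -0.2]
opening: 0.0754
grasp_force: 0.0
```

Run:
```python
from h import *
t=camera("top")[:,:,::-1]; s=camera("scene")[:,:,::-1]
cv2.imwrite("pics/f.png",np.hstack([cv2.resize(t[60:300,100:480],(456,288)),cv2.resize(s[180:440,200:480],(310,288))]))
```

```text
(no output)
```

View pics/f.png

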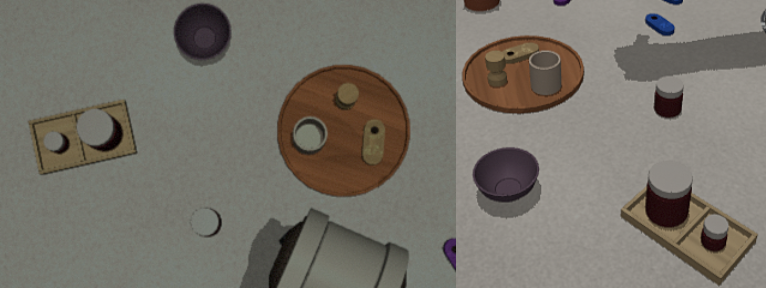

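The picture shows both jars upright in their bays, at (55,141) and (98,128). The beaker (310,133), stamp (347,95) and rib (374,142) stand apart on the round tray's floor, and the bystanders are where they were.

```bash
python3 -c "
from workcell import *
print(job_done())"
```

```text
the job is handed in; nothing more can be done
None
```

Both kits are made up and the job is handed in at about 29 s of the 128 s allowed; the last pictures show all five things upright or flat in place and the bystanders unmoved, but the hand-in returned no verdict.

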